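# Chaplet on the core, flask held ready over the guide pins

## Task

Stand the steel chaplet upright on its flange, balanced on the very top of the domed sand core, and let it go. Then lift the aluminium flask ring by its wooden handle, carry it over the things in between, and finish still holding it level over the core, both ear holes in line above the two guide pins and its underside about a centimetre above the pin tips, touching neither the pins nor the chaplet, which must still be balanced. Leave everything else where it stands and do not knock the flask against the mould or the other things.

Things in the scene. Friction and masses are not known exactly. Their poses are not given: they have to be found in the camera images.
- chaplet_mid (a point): Steel chaplet (spacer), loose, 130 g: a round flange 36 mm across and 4 mm thick at the bottom with a plain round stem 18 mm across above it, 54 mm tall in all. Starts upright on the table in the middle, nearest the robot of the task's things. This point is on its axis half-way up, 27 mm above its underside; z points up the stem. Grip the stem with the fingertips above the flange, which is wider than the stem.
- crown (a point): Highest point of the dome-shaped grey sand core in the middle of the drag, 70 mm above the table. The dome is part of a sphere of radius 70 mm, so its surface falls away only 2 mm at 17 mm from the middle. The drag is fixed: a dark wooden board 220 x 150 x 40 mm lying on the table, to the left or right of the middle. x is along the board's long side (the line through both pins), z up.
- pin_level (a point): Point on the drag's vertical middle axis, straight above the crown, level with the tips of the two guide pins, 130 mm above the table. The pins are upright steel rods 10 mm across with tapered tips, 84 mm either side of this point along its x axis; z up.
- flask_grip (a point): Middle of the wooden handle of the flask, 97 mm above the flask's underside. The handle is a bar 80 mm long (along x), 20 mm thick (along y, the way to grip it) and 26 mm high, on a steel bail over an open ring; nothing lies beside it or within 30 mm under it. z up.
- flask_base (a point): Flask: loose aluminium ring open at top and bottom, about 0.5 kg (varies 0.7 to 1.3 times), 136 mm across outside, 124 mm inside, 50 mm high, standing on the table on the side away from the drag. This point is the middle of its underside. An ear 12 mm thick with a 20 mm hole sticks out at each end of its x axis, hole centres 84 mm from the middle, ears reaching 106 mm. The steel bail and the handle run along x, to 110 mm above the underside. Either end may go over either pin.
- bottle: White bottle with a black cap, 50 mm across, 150 mm tall, standing between flask and drag; origin at its underside. An obstacle.
- rack: Fixed wooden tool rack beyond the bottle, 150 mm (x) by 55 mm by 90 mm, tool handles standing in it up to 170 mm above the table; origin at its underside. An obstacle.
- pot: Dark iron pot, 110 mm across, 70 mm high, at the far left; bystander, origin at its underside.
- bowl: Steel bowl, 120 mm across, 55 mm high, at the far right; bystander, origin at its underside.
- hammer: Hammer lying at the left; bystander.
- brush: Brush lying at the right; bystander.
- weight: Dark iron weight with a knob, 60 mm across, 64 mm high, at the right; bystander.
- brick: Firebrick 100 x 200 x 60 mm at the left; bystander.
- gauge: Brass ring 54 mm across, 14 mm high, lying just this side of the bottle; bystander.
There are look-alikes about, which are no part of the job. What is shaped like the part that bears flask_grip but orange or turquoise is not meant.

How it is judged:
By the outcome, as a careful person would: the job done as asked, in the order asked, and still so for the second after the job is handed in, while the arm keeps its last pose, push and grip.
It also fails if it takes over 69 s, if anything falls off the work surface, if the arm or the gripper's body presses on something with over 40 N, if the wrist force passes 120 N, or if a joint passes its speed limit or range.

## Robot

A 6-joint arm with a two-finger parallel gripper is mounted at the origin on the work surface. World frame = base frame: x ahead of the robot, y to its left, z up, the work surface at z = 0. Lengths are in m, angles in rad, forces in N, time in s.
With the tool pointing down it reaches from about 0.3 to 0.825 m from the base axis. Payload 5.4 kg.
Tool frame: the origin (TCP) lies at the very end of the fingers, on their centre line; the grasp point (between the pads) lies manip.tcp_to_grasp behind it (manip.tcp_to_grasp is the distance from the TCP to the grasp point, in m); z points along the fingers, y is the line along which they close (so a half turn about z gives the same grasp; the last joint's range is limited). The gripper opens to 92 mm and grips with 3 to 60 N. Pads are 20 mm wide; open, the fingers measure 128 mm over their backs; the gripper's body (75 mm by 189 mm) begins 69 mm behind the grasp point.
Start: joints at [-1.471, 0.158, 1.597, -0, 1.386, -0.21], TCP at [0.175, -0.548, 0.215] pointing down, gripper open.
Joint ranges: [-2.91, 2.91], [-0.94, 2.29], [0.18, 2.7], [-1.29, 4.43], [0.17, 2.64], [-3, 3]. Speed limits (rad/s): [2.57, 2.57, 3.14, 3.14, 3.14, 3.14].

## Interface

Orientations are given as a unit quaternion [x, y, z, w].
In Python, from cell import manip gives the robot as it stands. The module is installed in compiled form; this text tells all that it offers.
- The arm moves only by the tool play_rows, never from a script. Its argument "motion" is a list of rows, each a list of 4 numbers: the shift along the tool's x, y, z in m, then the turn about the tool's z in rad. In form: [[tx, ty, tz, twist], ...]. A call has 1 to 20 rows; each row shifts and turns the commanded pose from where the row before left it, along the tool's axes as they then stand; what a row does not reach is not made up. A row lasts 1/8 s, in which the tool goes at most 62.5 mm and 10.7 degrees, less where a joint would pass 70% of its speed; a pose out of reach is approached as far as the arm can. A call is refused whole if a number of a shift passes 0.0625 or a number of a turn 0.188, either way. A call with a gripper value outside its range is refused whole. "grip" is the opening, from 0 (shut) to 1 (fully open), set as the call begins (left out, the last holds). The fingers move at their own pace and stop on an object; "force" is the grip in N (left out, the last holds). Time passes only in rows, so rows that do not move let the fingers close. It gives the time, the measured TCP pose, the force, the opening and the grip force at its end, in the units of the state.
- manip.get_obs(): the state, without advancing time (a new reading comes with each control period).
- manip.get_image(name): name is "scene" or "top" or "wrist"; returns (picture, depth): 480x640x3 uint8, red, green, blue; 480x640 float32, m along the optical axis (not along the pixel's ray), 0 where there is no reading.
- manip.calibration(name): a dict with "K" (3x3 intrinsics, pixels), "k1" (the pictures are not rectified: a ray, as slopes to the right and down, at radius r is drawn at 1 + k1 r^2 times it, then the intrinsics apply), "rvec" (rotation vector, rad) and "tvec" (3), from world to camera coordinates, as OpenCV has them. Camera axes: x right, y down, z forward; pixel columns grow to the right and rows downward; lengths in m; the calibration is good to about 2 mm. A picture is of the moment at which its call begins: read the wrist's pose just before it. calibration takes no time and is no camera call; for the wrist camera it gives the pose at the moment of the call.
- manip.job_done(): hands the job in; it is judged then, once.
Trained networks look in the newest picture that a camera, given by its name, has taken for a name from the list of things; names that differ only in an ending like _2 or _b are one class to them, and where a whole thing is asked for, a point or a joint stands for the part that bears it (a point fixed in the world has none). Each returns a list of dicts, best first, with "confidence" (0 to 1); they miss things now and then, are a little off and sometimes report something else, mostly with a low value. They report only what shows in the picture. A call takes as long as a camera call. They do not tell look-alikes from the thing itself.
- manip.search_frame(camera, query): "box" ([left, top, right, bottom] in pixels, round what is visible of it).
- manip.trace(camera, query): "pixels" (480x640 bool, what is visible of it) and "box" ([left, top, right, bottom] in pixels, round what is visible of it).
- manip.spot_point(camera, query): "centre" ([column, row] in pixels: a listed point, or the origin of a listed thing).
The state is a dict: "time": time; "joints": joint angles; "qvel": joint speeds; "joint_torque": joint torques, N m; "position": TCP position; "ee_rot": TCP orientation; "ft_force": force on the tool from outside, world axes, zero at the start; "ft_torque": the same for the moment, N m; "finger_gap": finger opening in m; "finger_force": force on a finger pad.
Only numpy, scipy, OpenCV 4.12 (cv2) and the standard library are available. Lean on these libraries where they do the work, as an engineer would, in place of code of your own. Each camera call takes 0.05 s, during which the arm holds its last target. There are 200 camera calls.

## Working session

There is one attempt and no reset: what is moved stays moved. The work goes in short steps, Python scripts to look and compute and a tool call to move; the robot and the scene stay as the last step left them, time stands still between calls to the robot, and variables do not carry over. Pictures are saved under pics/ and viewed, at most 10 in all, crops included, and the job is handed in when it is done.

Besides the shell and the picture viewer there is one more tool, called after "Emit:" as name(argument=value, ...), one argument or row to a line, values as JSON. play_rows: Moves the arm, as the interface text tells. Its arguments: {"type":"object","properties":{"motion":{"type":"array","items":{"type":"array","items":{"type":"number"}}},"grip":{"type":"number"},"force":{"type":"number"}},"required":["motion"]}

```bash
mkdir -p pics
cat > h.py <<'E'
import numpy as np, cv2
from cell import manip
from scipy.spatial.transform import Rotation as R
def save(n,img,crop=None,s=1):
    im=img[:,:,::-1]
    if crop: im=im[crop[1]:crop[3],crop[0]:crop[2]]
    if s!=1: im=cv2.resize(im,None,fx=s,fy=s,interpolation=cv2.INTER_CUBIC)
    cv2.imwrite('pics/'+n+'.png',im)
def rays(c,uv):
    K=c["K"];k=c["k1"]
    d=np.array([k,0,0,0,0.])
    return cv2.undistortPoints(np.array(uv,float).reshape(-1,1,2),np.array(K),d).reshape(-1,2)
def at_depth(c,uv,z):
    r=rays(c,uv);p=np.c_[r,np.ones(len(r))]*np.reshape(z,(-1,1))
    Rm=cv2.Rodrigues(np.array(c["rvec"]))[0]
    return (p-np.ravel(c["tvec"]))@Rm
def at_z(c,uv,h):
    r=rays(c,uv);Rm=cv2.Rodrigues(np.array(c["rvec"]))[0]
    o=-Rm.T@np.ravel(c["tvec"]);d=np.c_[r,np.ones(len(r))]@Rm
    return o+d*((h-o[2])/d[:,2])[:,None]
def proj(c,P):
    return cv2.projectPoints(np.array(P,float).reshape(-1,3),np.array(c["rvec"]),np.array(c["tvec"],float),np.array(c["K"]),np.array([c["k1"],0,0,0,0.]))[0].reshape(-1,2)
E
python3 - <<'E'
from h import *
np.set_printoptions(precision=3,suppress=True)
print(manip.tcp_to_grasp, manip.get_obs())
for n in("scene","top"):
    im,d=manip.get_image(n);save(n,im);np.save(n+'_d.npy',d);np.save(n+'_i.npy',im);c=manip.calibration(n);print(n,c)
    H={"chaplet_mid":.027,"crown":.07,"pin_level":.13,"flask_grip":.097,"bottle":0,"rack":0}
    for q,h in H.items():
        for r in manip.spot_point(n,q)[:4]:
            print(n,q,round(r["confidence"],2),np.round(r["centre"]),at_z(c,[r["centre"]],h)[0])
E
```

```text
0.0187 {'time': 0.0, 'joints': array([-1.471,  0.159,  1.598, -0.   ,  1.386, -0.21 ]), 'qvel': array([-0.001,  0.001, -0.001, -0.001,  0.   ,  0.001]), 'joint_torque': array([  0.001, -38.556, -32.211,   0.07 ,   0.038,  -0.   ]), 'position': array([ 0.175, -0.547,  0.214]), 'ee_rot': array([ 0.988,  0.154,  0.   , -0.001]), 'ft_force': array([-0.32 ,  0.701, -0.111]), 'ft_torque': array([ 0.038, -0.064,  0.068]), 'finger_force': 0.0, 'finger_gap': 0.0919897870729516}
scene {'K': array([[619.836,   0.   , 319.16 ],
       [  0.   , 619.836, 244.453],
       [  0.   ,   0.   ,   1.   ]]), 'k1': 0.038634342722136575, 'rvec': array([ 2.29 ,  0.694, -0.26 ]), 'tvec': array([-0.381, -0.137,  2.029])}
scene chaplet_mid 0.47 [316. 254.] [ 0.448 -0.004  0.027]
scene crown 0.94 [369. 197.] [0.473 0.259 0.07 ]
scene crown 0.5 [346. 274.] [ 0.581 -0.057  0.07 ]
scene crown 0.2 [364. 288.] [ 0.649 -0.072  0.07 ]
scene pin_level 0.7 [373. 184.] [0.481 0.26  0.13 ]
scene pin_level 0.45 [268. 302.] [ 0.491 -0.292  0.13 ]
scene flask_grip 0.92 [141. 357.] [ 0.322 -0.58   0.097]
scene flask_grip 0.8
[... 289 characters left out ...]
08 0.   ]
top {'K': array([[555.107,   0.   , 315.745],
       [  0.   , 555.107, 239.862],
       [  0.   ,   0.   ,   1.   ]]), 'k1': -0.14583985967632898, 'rvec': array([ 2.16 , -2.183,  0.108]), 'tvec': array([-0.039,  0.491,  1.398])}
top chaplet_mid 0.71 [479. 200.] [ 0.589 -0.472  0.027]
top chaplet_mid 0.45 [302. 257.] [ 0.446 -0.01   0.027]
top crown 0.56 [198. 242.] [0.483 0.249 0.07 ]
top flask_grip 0.94 [425. 348.] [ 0.217 -0.305  0.097]
top flask_grip 0.58 [532. 308.] [ 0.309 -0.575  0.097]
top flask_grip 0.56 [406. 241.] [ 0.479 -0.264  0.097]
top bottle 0.57 [298. 192.] [0.62 0.   0.  ]
top rack 0.96 [295. 142.] [0.754 0.009 0.   ]
top rack 0.67 [198. 239.] [0.497 0.264 0.   ]
```

View pics/top.png

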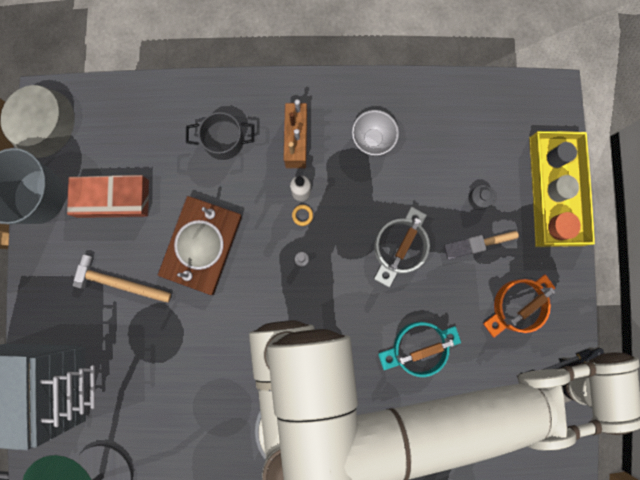

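View pics/scene.png

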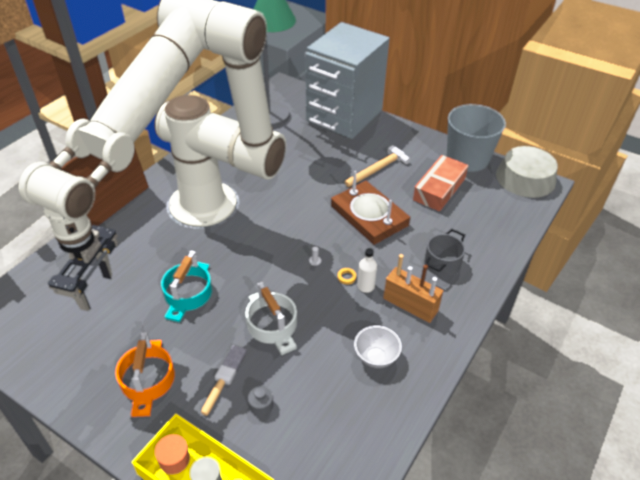

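The top view shows the chaplet at (302,258), the drag with its dome at (198,245) and pins at about (208,212) and (185,276). Three ring-shaped things could be the flask: the grey one at (403,245), the turquoise one at (422,350) and the orange one at (523,305). The grey aluminium one is meant, because the coloured ones are named as look-alikes. I'll confirm it in a crop.

Run:
```python
from h import *
np.set_printoptions(precision=4,suppress=True)
im=np.load('top_i.npy');d=np.load('top_d.npy');c=manip.calibration("top")
save('crop1',im,(150,180,450,300),2.6)
v,u=np.mgrid[150:320,130:460];uv=np.c_[u.ravel(),v.ravel()]
z=d[v.ravel(),u.ravel()];P=at_depth(c,uv,z);rgb=im[v.ravel(),u.ravel()].astype(int)
ok=z>0
def near(xy,r):return ok&(np.hypot(P[:,0]-xy[0],P[:,1]-xy[1])<r)
# chaplet
s=near((.447,-.007),.05)&(P[:,2]>.012);print('chap',s.sum(),P[s].mean(0),P[s].max(0),P[s].min(0))
# drag
s=near((.48,.255),.16)&(P[:,2]>.03)
b=s&(P[:,2]<.048);r=cv2.minAreaRect((P[b][:,:2]*1000).astype(np.float32));print('board',r,np.median(P[b][:,2]))
p=s&(P[:,2]>.085);print('pins',P[p])
q=s&(P[:,2]>.05)&(P[:,2]<.085);A=np.c_[2*P[q],np.ones(q.sum())];x=np.linalg.lstsq(A,(P[q]**2).sum(1),rcond=None)[0];print('dome',x[:3],np.sqrt(x[3]+x[:3]@x[:3]),P[q].mean(0),P[q][:,2].max())
# flask
s=near((.475,-.265),.15);h=s&(P[:,2]>.085);
m,e=np.mean(P[h][:,:2],0),np.linalg.eigh(np.cov(P[h][:,:2].T));print('handle',h.sum(),m,P[h][:,2].max(),e[0],np.degrees(np.arctan2(*e[1][::-1,1])))
r=s&(P[:,2]>.035)&(P[:,2]<.058);x=np.linalg.lstsq(np.c_[2*P[r][:,:2],np.ones(r.sum())],(P[r][:,:2]**2).sum(1),rcond=None)[0];print('ring',x[:2],np.sqrt(x[2]+x[:2]@x[:2]),r.sum())
```

```text
chap 47 [ 0.4441 -0.0054  0.0501] [0.4556 0.0327 0.0578] [ 0.4358 -0.0144  0.013 ]
board ((480.1725158691406, 254.64889526367188), (153.1944580078125, 221.57778930664062), 70.39421081542969) 0.03995403033232596
pins [[0.56   0.2285 0.1274]
 [0.56   0.2261 0.127 ]
 [0.5604 0.2243 0.1239]
 [0.561  0.2226 0.1202]
 [0.557  0.2278 0.1304]
 [0.5568 0.2251 0.1318]
 [0.5574 0.2235 0.1279]
 [0.558  0.2219 0.1235]
 [0.5598 0.2217 0.112 ]
 [0.5556 0.2291 0.1241]
 [0.5553 0.2263 0.1256]
 [0.5554 0.224  0.1251]
 [0.5565 0.2231 0.1176]
 [0.5569 0.2212 0.1147]
 [0.5589 0.2212 0.102 ]
 [0.5534 0.227  0.1222]
 [0.5529 0.2239 0.1251]
 [0.5535 0.2223 0.1212]
 [0.5548 0.2215 0.1128]
 [0.5574 0.2225 0.0955]
 [0.5582 0.2211 0.0901]
 [0.5533 0.2277 0.1066]
 [0.5533 0.2252 0.1066]
 [0.5538 0.2234 0.1031]
 [0.555  0.2226 0.0949]
 [0.5561 0.2215 0.0875]
 [0.5533 0.226  0.0898]
 [0.5536 0.224  0.0877]
 [0.5537 0.2217 0.0866]
 [0.4045 0.2868 0.1199]
 [0.4044 0.284  0.1216]
 [0.4043 0.2811 0.1236]
 [0.4043 0.2787 0.1232]
 [0.4055 0.2832 0.0946]
 [0.4057 0.282  0.0891]
 [0.4017 0.2841 0.1307]
 [0.4016 0.2812 0.1329]
 [0.4018 0.2801 0.1273]
 [0.4018 0.2778 0.1269]
 [0.4025 0.2796 0.1092]
 [0.4031 0.281  0.0932]
 [0.3993 0.284  0.1312]
 [0.3993 0.2818 0.1303]
 [0.3995 0.2809 0.1241]
 [0.3996 0.2789 0.1225]
 [0.4003 0.2811 0.1032]
 [0.4003 0.279  0.1015]
 [0.4009 0.2801 0.0868]
 [0.3972 0.2835 0.1234]
 [0.3973 0.282  0.1195]
 [0.3973 0.2798 0.1185]
 [0.3979 0.2815 0.1012]
 [0.3984 0.2827 0.086 ]]
dome [0.4806 0.2547 0.0164] 0.057775496949643186 [0.4796 0.2528 0.0604] 0.08307166176032997
handle 417 [ 0.4721 -0.2618] 0.11652621499007693 [0.     0.0013] 151.27080441710044
ring [ 0.4729 -0.2628] 0.06510448551001904 434
```

View pics/crop1.png

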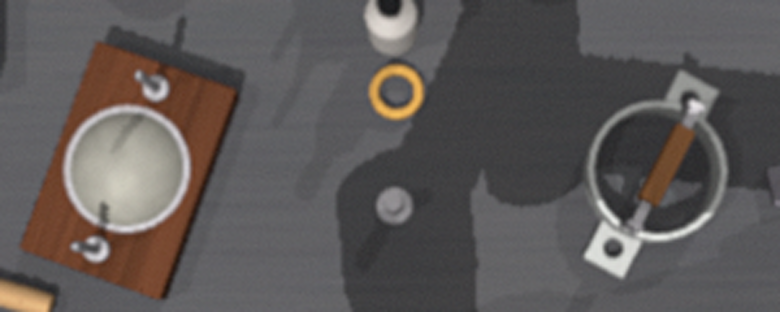

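The crop confirms that the grey ring with the brown wooden handle is the flask, at crop pixel (660,165), clear of the coloured ones. The chaplet is at crop (394,205) and the drag with its dome and pins is on the left. Next I move above the chaplet.

Emit:
play_rows(
  motion=[
    [0.02,-0.02,0,0],
    [0.04,-0.0415,0,0],
    [0.04,-0.0415,0,0],
    [0.04,-0.0415,0,0],
    [0.04,-0.0415,0,0],
    [0.04,-0.0415,0,0],
    [0.04,-0.0415,0,0],
    [0.04,-0.0415,0,0],
    [0.04,-0.0415,0,0],
    [0.04,-0.0415,0,0],
    [0.041,-0.0415,0,0],
    [0,0,0,0.165],
    [0,0,0,0.165],
    [0,0,0,0.165],
    [0,0,0,0.163],
    [0,0,0,0],
    [0,0,0,0],
  ],
  grip=1,
)

```text
time: 2.82
position: [0.4436, -0.005, 0.2147]
ee_rot: [0.985, -0.172, 0.0, 0.0]
ft_force: [0.4, 0.5, 0.4]
finger_gap: 0.0921
finger_force: 0.0
```

```bash
cat >> h.py <<'E'
def cloud(n,save_as=None):
    o=manip.get_obs();c=manip.calibration(n);im,d=manip.get_image(n)
    if save_as: save(save_as,im)
    v,u=np.mgrid[0:480,0:640];m=d.ravel()>0
    P=at_depth(c,np.c_[u.ravel(),v.ravel()][m],d.ravel()[m])
    return o,c,im,P,im.reshape(-1,3)[m]
def go(o,P,yaw=None):
    r=R.from_quat(o["ee_rot"]);x=r.as_matrix()[:,0]
    cur=np.degrees(np.arctan2(x[1],x[0]))
    print("pos",np.round(o["position"],4),"yaw",round(cur,2),"tilt",np.round(r.as_matrix()[:,2],4))
    print("shift tool",np.round(r.inv().apply(np.array(P)-o["position"]),4),"" if yaw is None else "twist %.3f"%-np.radians((yaw-cur+180)%360-180))
E
python3 - <<'E'
from h import *
np.set_printoptions(precision=4,suppress=True)
o,c,im,P,rgb=cloud("wrist","w1")
s=(np.hypot(P[:,0]-.444,P[:,1]+.005)<.05)&(P[:,2]>.045)&(P[:,2]<.07)
print(s.sum(),P[s].mean(0),P[s].min(0),P[s].max(0),np.median(P[s],0))
if s.sum()>5: print(cv2.minEnclosingCircle((P[s][:,:2]*1000).astype(np.float32)))
go(o,(.444,-.005,.0535),-20)
for r in manip.spot_point("wrist","chaplet_mid"):print(r,at_z(c,[r["centre"]],.027))
E
```

```text
265 [ 0.443  -0.0072  0.0531] [ 0.4338 -0.0158  0.0451] [0.4512 0.0018 0.0554] [ 0.4431 -0.0072  0.0534]
((442.4347229003906, -7.05595064163208), 8.856073379516602)
pos [ 0.4436 -0.005   0.2147] yaw -19.8 tilt [ 0.0001 -0.     -1.    ]
shift tool [ 0.0003 -0.0001  0.1612] twist 0.003
```

View pics/w1.png

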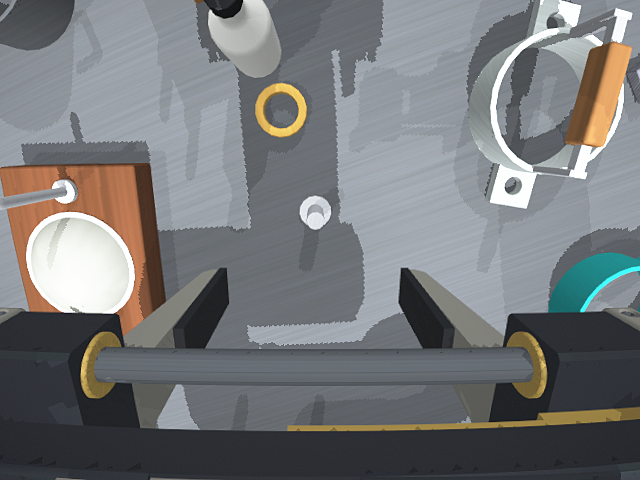

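The wrist view shows the chaplet alone at (315,212) between the open fingers, with nothing beside it. I descend and grip the stem.

Emit:
play_rows(
  motion=[
    [0,0.0024,0.03,0],
    [0,0,0.045,0],
    [0,0,0.045,0],
    [0,0,0.045,0],
    [0,0,0.024,0],
    [0,0,0.01,0],
    [0,0,0,0],
    [0,0,0,0],
  ],
)

```text
time: 3.92
position: [0.444, -0.0076, 0.0168]
ee_rot: [0.985, -0.173, 0.001, 0.0]
ft_force: [-0.5, 0.5, 1.2]
finger_gap: 0.0918
finger_force: 0.0
```

Emit:
play_rows(
  motion=[
    [0,0,0,0],
    [0,0,0,0],
    [0,0,0,0],
    [0,0,0,0],
    [0,0,0,0],
    [0,0,0,0],
    [0,0,0,0],
    [0,0,0,0],
  ],
  grip=0,
  force=15,
)

```text
time: 4.92
position: [0.4428, -0.0072, 0.0156]
ee_rot: [0.985, -0.173, -0.0, -0.0]
ft_force: [-0.5, 0.3, -0.1]
finger_gap: 0.0175
finger_force: 15.0
```

Emit:
play_rows(
  motion=[
    [0,0,-0.01,0],
    [0,0,-0.03,0],
    [0,0,-0.05,0],
    [0,0,-0.05,0],
    [0,0,-0.05,0],
    [0,0,-0.03,0],
    [-0.01,-0.02,0,0],
    [-0.02,-0.038,0,0],
    [-0.025,-0.046,0,0],
    [-0.025,-0.046,0,0],
    [-0.025,-0.046,0,0],
    [-0.02,-0.036,0,0],
    [-0.01,-0.018,0,0],
    [-0.005,-0.008,0,0],
    [0,0,0,0],
    [0,0,0,0],
    [0,0,0,0],
  ],
)

```text
time: 7.05
position: [0.3995, 0.2823, 0.2357]
ee_rot: [0.985, -0.174, 0.0, 0.0]
ft_force: [-0.7, 0.5, -1.1]
finger_gap: 0.0173
finger_force: 15.0
```

Run:
```python
from h import *
np.set_printoptions(precision=4,suppress=True)
o,c,im,P,rgb=cloud("wrist","w2")
print(o["finger_gap"],o["finger_force"]); go(o,(.4795,.2535,.0865),-20)
C=np.array([.4800,.254])
s=np.hypot(P[:,0]-C[0],P[:,1]-C[1])<.14
p=s&(P[:,2]>.09)&(P[:,2]<.14)
for pc in((.5565,.225),(.401,.282)):
    q=p&(np.hypot(P[:,0]-pc[0],P[:,1]-pc[1])<.02);print('pin',q.sum(),P[q].mean(0) if q.sum() else 0, P[q].max(0) if q.sum() else 0)
q=(np.hypot(P[:,0]-C[0],P[:,1]-C[1])<.05)&(P[:,2]>.05)&(P[:,2]<.076)
f=np.linalg.lstsq(np.c_[2*P[q],np.ones(q.sum())],(P[q]**2).sum(1),rcond=None)[0];print('dome',q.sum(),f[:3],np.sqrt(f[3]+f[:3]@f[:3]),P[q][:,2].max())
# fixed radius: fit xy,zc
from scipy.optimize import least_squares
g=least_squares(lambda t:np.linalg.norm(P[q]-t,axis=1)-.07,[C[0],C[1],0],loss='soft_l1',f_scale=.001).x;print('dome R70',g)
b=s&(np.abs(P[:,2]-.04)<.004);r=cv2.minAreaRect((P[b][:,:2]*1000).astype(np.float32));print('board',r)
```

```text
0.017330305120100812 14.999815374612808
pos [0.3995 0.2823 0.2357] yaw -20.02 tilt [ 0.     -0.0001 -1.    ]
shift tool [ 0.0851 -0.0003  0.1492] twist -0.000
pin 313 [0.5551 0.2266 0.1157] [0.561  0.2308 0.1307]
pin 176 [0.4016 0.2823 0.1172] [0.4045 0.2876 0.1309]
dome 7600 [ 0.4786  0.2544 -0.0006] 0.06998684671469214 0.07170642943110472
dome R70 [ 0.4786  0.2544 -0.0006]
board ((478.42120361328125, 254.4022216796875), (150.65191650390625, 219.14389038085938), 70.14569854736328)
```

View pics/w2.png

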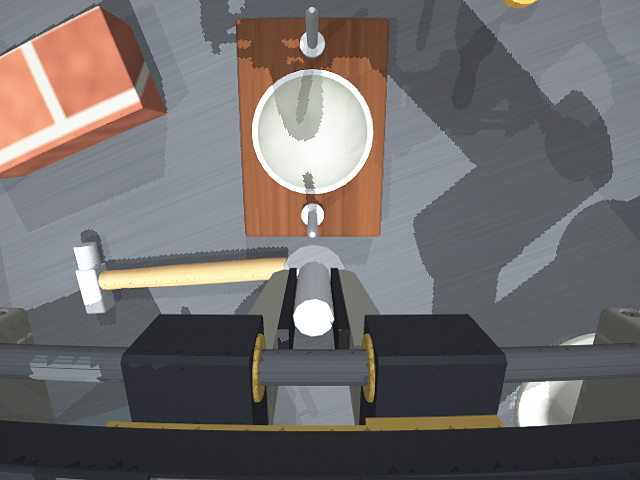

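The wrist view shows the chaplet held upright between the fingers, with its top at (313,318). The dome's rim is centred at (312,130), with the pins at (312,40) and (312,215). I'll measure how the chaplet sits in the gripper from the same kind of view.

Run:
```python
from h import *
np.set_printoptions(precision=4,suppress=True)
o,c,im,P,rgb=cloud("wrist")
r=R.from_quat(o["ee_rot"]);Q=r.inv().apply(P-o["position"])  # tool frame
s=(np.hypot(Q[:,0],Q[:,1])<.016)&(Q[:,2]<-.03)&(Q[:,2]>-.047)&(rgb.min(1)>120)
print('top',s.sum(),np.median(Q[s],0),cv2.minEnclosingCircle((Q[s][:,:2]*1000).astype(np.float32)))
s=(np.hypot(Q[:,0],Q[:,1])<.03)&(Q[:,2]>0)&(Q[:,2]<.025)
for lo in np.arange(-.04,.02,.006):
    k=(np.hypot(Q[:,0],Q[:,1])<.03)&(Q[:,2]>lo)&(Q[:,2]<lo+.006)&(np.abs(Q[:,1])<.003);print(lo,k.sum(),Q[k][:,0].max() if k.sum() else 0)
k=(np.hypot(Q[:,0],Q[:,1])<.03)&(Q[:,2]>.006)&(Q[:,2]<.02)
print('flange',k.sum(),Q[k].min(0),Q[k].max(0),np.median(Q[k][:,2]))
go(o,(.4786,.2544,.0865),-20)
```

```text
top 1417 [ 0.0016  0.0002 -0.0375] ((-0.08474717289209366, 0.3784947693347931), 9.181389808654785)
-0.04 542 0.008873807937222544
-0.034 78 0.008838021891544399
-0.028000000000000004 72 0.009362331019570576
-0.022000000000000006 59 0.008858548250574284
-0.016000000000000007 54 0.00889059258420892
-0.010000000000000009 52 0.008782494361508573
-0.0040000000000000105 45 0.008681393907028163
0.001999999999999988 41 0.008791129411841583
0.007999999999999986 207 0.01748733000445242
0.013999999999999985 8 0.017560910498125568
flange 1146 [-0.0046 -0.0168  0.0061] [0.0176 0.0177 0.0164] 0.012205287603211531
pos [0.3995 0.2824 0.2356] yaw -20.02 tilt [ 0.0001 -0.0001 -1.    ]
shift tool [ 0.0839 -0.0008  0.1491] twist -0.000
```

Emit:
play_rows(
  motion=[
    [0.014,-0.001,0,0],
    [0.03,0,0,0],
    [0.03,0,0,0],
    [0.01,0,0,0],
    [0,0,0.02,0],
    [0,0,0.04,0],
    [0,0,0.04,0],
    [0,0,0.025,0],
    [0,0,0.012,0],
    [0,0,0.006,0],
    [0,0,0,0],
    [0,0,0,0],
    [0,0,0,0],
  ],
)

```text
time: 8.78
position: [0.4791, 0.2555, 0.0934]
ee_rot: [0.985, -0.173, 0.001, -0.0]
ft_force: [-0.7, 0.1, -1.0]
finger_gap: 0.0175
finger_force: 15.0
```

Run:
```python
from h import *
np.set_printoptions(precision=4,suppress=True)
o,c,im,P,rgb=cloud("wrist")
go(o,(.4786,.2544,.0865),-20);print(o["ft_force"])
p=(P[:,2]>.09)&(P[:,2]<.14)&(np.hypot(P[:,0]-.556,P[:,1]-.226)<.02);print('pin',p.sum(),P[p].mean(0),P[p].max(0))
q=(np.hypot(P[:,0]-.4786,P[:,1]-.2544)<.05)&(np.hypot(P[:,0]-.4786,P[:,1]-.2544)>.022)&(P[:,2]>.05)&(P[:,2]<.07)
from scipy.optimize import least_squares
g=least_squares(lambda t:np.linalg.norm(P[q]-t,axis=1)-.07,[.4786,.2544,0],loss='soft_l1',f_scale=.001).x;print('dome R70',q.sum(),g)
```

```text
pos [0.4791 0.2555 0.0934] yaw -19.95 tilt [ 0.0015  0.0004 -1.    ]
shift tool [-0.0001  0.0012  0.0069] twist 0.001
[-0.7385  0.0738 -0.9976]
pin 580 [0.5568 0.2261 0.1232] [0.5625 0.2306 0.1309]
dome R70 9215 [ 0.4784  0.2544 -0.0006]
```

Emit:
play_rows(
  motion=[
    [0,0.0008,0.003,0],
    [0,0,0.002,0],
    [0,0,0.001,0],
    [0,0,0,0],
    [0,0,0,0],
    [0,0,0,0],
  ],
)

```text
time: 9.57
position: [0.4784, 0.2546, 0.0867]
ee_rot: [0.985, -0.173, 0.0, -0.0]
ft_force: [0.1, -0.1, -1.1]
finger_gap: 0.0179
finger_force: 15.0
```

Emit:
play_rows(
  motion=[
    [0,0,0.0008,0],
    [0,0,0,0],
    [0,0,0,0],
    [0,0,0,0],
  ],
)

```text
time: 10.07
position: [0.4783, 0.2546, 0.0858]
ee_rot: [0.985, -0.173, 0.0, -0.0]
ft_force: [-0.5, -0.4, -1.3]
finger_gap: 0.0173
finger_force: 15.0
```

Emit:
play_rows(
  motion=[
    [0,0,0.0005,0],
    [0,0,0,0],
    [0,0,0,0],
  ],
)

```text
time: 10.45
position: [0.4783, 0.2546, 0.0855]
ee_rot: [0.985, -0.173, 0.0, -0.0]
ft_force: [-0.4, -0.5, 2.3]
finger_gap: 0.0177
finger_force: 15.0
```

Emit:
play_rows(
  motion=[
    [0,0,0.0005,0],
    [0,0,0,0],
    [0,0,0,0],
  ],
)

```text
time: 10.82
position: [0.4785, 0.2546, 0.0854]
ee_rot: [0.985, -0.173, 0.0, -0.0]
ft_force: [-2.7, -0.7, 5.0]
finger_gap: 0.0179
finger_force: 15.0
```

Contact is made. I ease off slightly and release.

Emit:
play_rows(
  motion=[
    [0,0,-0.0006,0],
    [0,0,0,0],
  ],
  force=4,
)

```text
time: 11.08
position: [0.4784, 0.2546, 0.0855]
ee_rot: [0.985, -0.173, 0.0, -0.0]
ft_force: [0.3, 0.2, 2.1]
finger_gap: 0.0179
finger_force: 4.0
```

Emit:
play_rows(
  motion=[
    [0,0,0,0],
    [0,0,0,0],
    [0,0,0,0],
    [0,0,0,0],
  ],
  grip=0.24,
)

```text
time: 11.58
position: [0.4782, 0.2546, 0.0853]
ee_rot: [0.985, -0.173, -0.0, -0.0]
ft_force: [0.7, 0.2, -0.3]
finger_gap: 0.0219
finger_force: 0.0
```

Emit:
play_rows(
  motion=[
    [0,0,0,0],
    [0,0,0,0],
    [0,0,0,0],
    [0,0,0,0],
  ],
  grip=0.5,
)

```text
time: 12.08
position: [0.4782, 0.2546, 0.0854]
ee_rot: [0.985, -0.173, -0.0, 0.0]
ft_force: [-0.3, -0.1, -0.1]
finger_gap: 0.046
finger_force: 0.0
```

Run:
```python
from h import *
o,c,im,P,rgb=cloud("wrist","w3")
r=R.from_quat(o["ee_rot"]);Q=r.inv().apply(P-o["position"])
for lo in np.arange(-.04,.012,.008):
    k=(np.hypot(Q[:,0],Q[:,1])<.02)&(Q[:,2]>lo)&(Q[:,2]<lo+.008);
    if k.sum(): print(round(lo,3),k.sum(),np.round(Q[k][:,0].max(),4),np.round(Q[k][:,1].min(),4),np.round(Q[k][:,1].max(),4))
k=(np.hypot(P[:,0]-.4785,P[:,1]-.2545)<.012)&(P[:,2]>.118)&(P[:,2]<.13);print(k.sum(),P[k].mean(0),P[k].min(0),P[k].max(0))
A=np.linalg.lstsq(np.c_[P[k][:,:2],np.ones(k.sum())],P[k][:,2],rcond=None)[0];print("tilt",A)
```

```text
-0.04 1371 0.0083 -0.0082 0.0097
-0.032 275 0.0083 -0.0081 0.0095
-0.024 237 0.0084 -0.0083 0.009
-0.016 211 0.0088 -0.0083 0.0088
-0.008 176 0.0087 -0.0082 0.0094
0.0 160 0.0087 -0.0084 0.0087
0.008 1752 0.0176 -0.0174 0.0178
1359 [0.47839824 0.25377135 0.12279775] [0.46811698 0.24516527 0.11800538] [0.48640686 0.26282281 0.12502757]
tilt [-0.08871018  0.02426772  0.15907809]
```

View pics/w3.png

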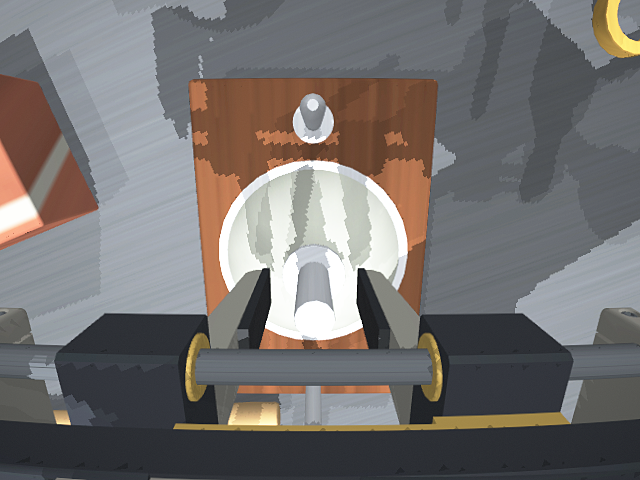

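The view shows the chaplet standing free and upright on the dome, with its top at (314,315) and its flange around (315,260), and the fingers clear on both sides. I retreat straight up and go to the flask.

Emit:
play_rows(
  motion=[
    [0,0,-0.005,0],
    [0,0,-0.015,0],
    [0,0,-0.03,0],
    [0,0,-0.04,0],
    [0,0,-0.045,0],
    [0,0,-0.035,0],
    [0.006,0.0225,0,0],
    [0.0129,0.046,0,0.076],
    [0.0164,0.046,0,0.076],
    [0.0199,0.046,0,0],
    [0.0199,0.046,0,0],
    [0.0199,0.046,0,0],
    [0.0199,0.046,0,0],
    [0.0199,0.046,0,0],
    [0.0199,0.046,0,0],
    [0.0199,0.046,0,0],
    [0.016,0.036,0,0],
    [0.008,0.015,0,0],
    [0,0,0,0],
    [0,0,0,0],
  ],
)

```text
time: 14.62
position: [0.4334, -0.2693, 0.2557]
ee_rot: [0.969, -0.247, 0.0, -0.0]
ft_force: [-0.3, 0.2, 0.4]
finger_gap: 0.0462
finger_force: 0.0
```

```bash
cat > fl.py <<'E'
from h import *
from scipy.optimize import least_squares
np.set_printoptions(precision=4,suppress=True)
def flask(P,rgb,c0=(.4725,-.2625),z0=0):
    s=np.hypot(P[:,0]-c0[0],P[:,1]-c0[1])<.12
    Z=P[:,2]-z0
    h=s&(Z>.1)&(Z<.115)&(rgb[:,0]-rgb[:,2].astype(int)>40)
    r=cv2.minAreaRect((P[h][:,:2]*1000).astype(np.float32));print('handle top',h.sum(),r,np.median(P[h][:,2]))
    k=s&(np.abs(Z-.05)<.002)
    f=lambda t:np.hypot(P[k][:,0]-t[0],P[k][:,1]-t[1])-.065
    g=least_squares(f,c0,loss='soft_l1',f_scale=.002);print('ring',k.sum(),g.x,np.median(np.abs(g.fun)))
E
python3 - <<'E'
from fl import *
o,c,im,P,rgb=cloud("wrist","w4")
flask(P,rgb);go(o,(.4725,-.2625,.0785),-28.7)
im,d=manip.get_image("top")
for n in ["top"]:
    o2,c2,im2,P2,rgb2=cloud("top")
    k=(np.hypot(P2[:,0]-.4785,P2[:,1]-.2545)<.015)&(P2[:,2]>.1);print('chaplet top',k.sum(),P2[k].mean(0) if k.sum() else 0)
E
```

```text
handle top 1840 ((471.38897705078125, -264.039306640625), (20.027833938598633, 78.75076293945312), 61.438228607177734) 0.1092072915927938
ring 1617 [ 0.4715 -0.2641] 0.0013557664780010081
pos [ 0.4334 -0.2693  0.2557] yaw -28.58 tilt [ 0.0003  0.0004 -1.    ]
shift tool [ 0.0311 -0.0246  0.1772] twist 0.002
chaplet top 56 [0.4788 0.2531 0.1216]
```

View pics/w4.png

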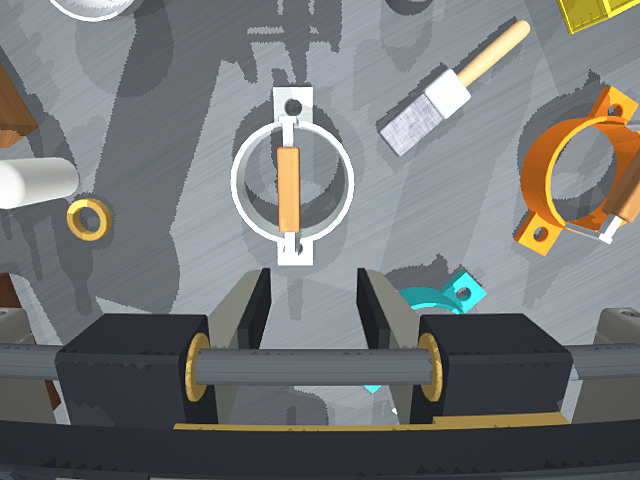

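The view shows the grey flask with its wooden handle at (289,188) and ears at (293,105) and (293,250). The brush and the orange and turquoise rings are clear of it. I descend over the handle.

Emit:
play_rows(
  motion=[
    [0.015,-0.012,0,0],
    [0.0159,-0.0109,0,0],
    [0,0,0.03,0],
    [0,0,0.045,0],
    [0,0,0.045,0],
    [0,0,0.035,0],
    [0,0,0.015,0],
    [0,0,0.007,0],
    [0,0,0,0],
    [0,0,0,0],
    [0,0,0,0],
  ],
  grip=0.65,
)

```text
time: 16.15
position: [0.4718, -0.2658, 0.0795]
ee_rot: [0.969, -0.248, 0.001, 0.0]
ft_force: [-0.1, -0.2, -0.2]
finger_gap: 0.0595
finger_force: 0.0
```

Emit:
play_rows(
  motion=[
    [0,0,0,0],
    [0,0,0,0],
    [0,0,0,0],
    [0,0,0,0],
    [0,0,0,0],
    [0,0,0,0],
    [0,0,0,0],
    [0,0,0,0],
  ],
  grip=0,
  force=45,
)

```text
time: 17.15
position: [0.4712, -0.2651, 0.0784]
ee_rot: [0.969, -0.247, 0.0, -0.0]
ft_force: [1.5, 1.9, 0.6]
finger_gap: 0.0197
finger_force: 45.0
```

Emit:
play_rows(
  motion=[
    [0,0,-0.005,0],
    [0,0,-0.01,0],
    [0,0,-0.02,0],
    [0,0,-0.03,0],
    [0,0,-0.035,0],
    [0,0,-0.035,0],
    [0,0,-0.035,0],
    [0,0,-0.025,0],
    [0,0,-0.015,0],
    [0,0,-0.01,0],
    [0,0,0,0],
    [0,0,0,0],
    [0,0,0,0],
  ],
)

```text
time: 18.77
position: [0.4708, -0.265, 0.2973]
ee_rot: [0.969, -0.248, -0.001, -0.0]
ft_force: [0.2, -0.5, -3.9]
finger_gap: 0.0199
finger_force: 45.0
```

Run:
```python
from fl import *
o,c,im,P,rgb=cloud("wrist","w5")
print(o["ft_force"],o["ft_torque"],o["finger_gap"])
go(o,(.4786,.2544,.2984),-20)
r=R.from_quat(o["ee_rot"]);Q=r.inv().apply(P-o["position"])
# ring top plane, ears
k=(np.hypot(Q[:,0],Q[:,1])<.075)&(np.hypot(Q[:,0],Q[:,1])>.055)&(Q[:,2]>.01)&(Q[:,2]<.045);print(k.sum(),np.histogram(Q[k][:,2],10))
e=(Q[:,0]>.072)&(Q[:,0]<.12)&(np.abs(Q[:,1])<.03)&(Q[:,2]>0)&(Q[:,2]<.1);print('ear',e.sum(),np.median(Q[e],0) if e.sum() else 0)
```

```text
[ 0.1674 -0.4969 -3.8948] [0.0889 0.0372 0.0258] 0.019856029517748865
pos [ 0.4708 -0.265   0.2973] yaw -28.66 tilt [-0.0014  0.0013 -1.    ]
shift tool [-0.2423 -0.4595 -0.0004] twist -0.151
5755 (array([  18,    0,    0,    0,   25, 3971,  533,  408,  409,  391]), array([0.01  , 0.0135, 0.017 , 0.0205, 0.024 , 0.0275, 0.031 , 0.0345,
       0.038 , 0.0415, 0.045 ]))
ear 2948 [0.0925 0.0004 0.0671]
```

View pics/w5.png

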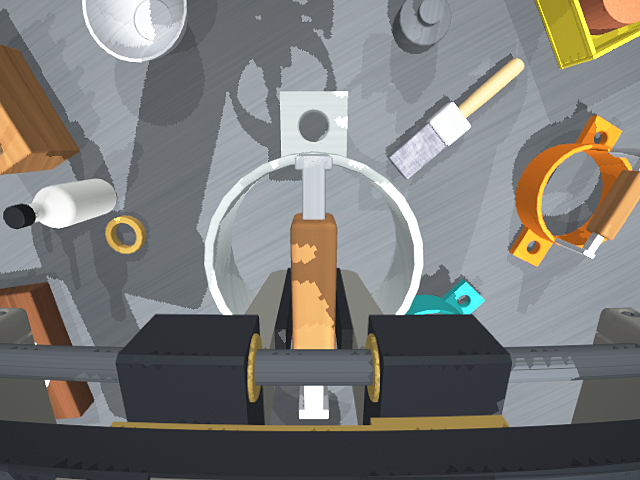

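The view shows the flask held level, with the front ear hole at (313,125) and the handle between the fingers. I carry it high over to the drag.

Emit:
play_rows(
  motion=[
    [-0.004,-0.0077,0,0],
    [-0.0081,-0.0153,0,0],
    [-0.0121,-0.023,0,0],
    [-0.0162,-0.0306,0,0],
    [-0.0162,-0.0306,0,0],
    [-0.0162,-0.0306,0,0],
    [-0.0162,-0.0306,0,0],
    [-0.0162,-0.0306,0,0],
    [-0.0162,-0.0306,0,0],
    [-0.0162,-0.0306,0,0],
    [-0.0162,-0.0306,0,0],
    [-0.0162,-0.0306,0,0],
    [-0.0162,-0.0306,0,0],
    [-0.0162,-0.0306,0,0],
    [-0.0162,-0.0306,0,0],
    [-0.0121,-0.023,0,0],
    [-0.008,-0.0153,0,0],
    [-0.004,-0.0077,0,0],
    [0,0,0,-0.05],
    [0,0,0,-0.06],
  ],
)

```text
time: 21.32
position: [0.4784, 0.2537, 0.2984]
ee_rot: [0.981, -0.193, 0.0, 0.0]
ft_force: [-0.4, 0.5, -4.0]
finger_gap: 0.0199
finger_force: 45.0
```

Emit:
play_rows(
  motion=[
    [0,0,0,-0.041],
    [0,0,0,0],
    [0,0,0,0],
    [0,0,0,0],
    [0,0,0,0],
  ],
)

```text
time: 21.95
position: [0.4784, 0.254, 0.2984]
ee_rot: [0.985, -0.174, -0.0, 0.0]
ft_force: [0.1, -0.4, -4.2]
finger_gap: 0.0198
finger_force: 45.0
```

```bash
cat > fit.py <<'E'
from fl import *
import sys
o,c,im,P,rgb=cloud("wrist",sys.argv[1])
print(o["ft_force"],o["finger_gap"]);z=o["position"][2]-.0783
r=R.from_quat(o["ee_rot"]);x=r.as_matrix()[:,0]
# flask ring / ear hole in world, seen by wrist
Q=P-[o["position"][0],o["position"][1],z];rad=np.hypot(Q[:,0],Q[:,1])
k=(rad<.078)&(rad>.052)&(np.abs(Q[:,2]-.049)<.003)
f=least_squares(lambda t:np.hypot(Q[k][:,0]-t[0],Q[k][:,1]-t[1])-.065,[0,0],loss='soft_l1',f_scale=.002);print('ring off (world)',k.sum(),f.x)
A=np.linalg.lstsq(np.c_[Q[k][:,:2],np.ones(k.sum())],Q[k][:,2],rcond=None)[0];print('ring top plane slopes',A)
T=r.inv().apply(Q);e=(T[:,0]>.076)&(T[:,0]<.115)&(np.abs(T[:,1])<.03)&(np.abs(Q[:,2]-.012)<.005)
print('ear',e.sum(),T[e].min(0),T[e].max(0),T[e].mean(0))
# hole: project ear-top area, dark hole centre
g=np.linspace(.068,.106,77);h=np.linspace(-.018,.018,73);G,H=np.meshgrid(g,h,indexing='ij')
W=r.apply(np.c_[G.ravel(),H.ravel(),np.full(G.size,-.012)])+[o["position"][0],o["position"][1],z]
uv=np.round(proj(c,W)).astype(int);ok=(uv[:,0]>=0)&(uv[:,0]<640)&(uv[:,1]>=0)&(uv[:,1]<480)
kd=np.zeros(len(uv),bool)
from scipy.spatial import cKDTree
pu=proj(c,P);t=cKDTree(pu);_,i=t.query(proj(c,W));kd=P[i,2]<z-.01
kd=kd.reshape(G.shape);print('hole centre tool xy',kd.sum(),G[kd].mean(),H[kd].mean(),G[kd].min(),G[kd].max(),H[kd].min(),H[kd].max())
for pc in((.5565,.2255),(.401,.282)):
    q=(P[:,2]>.09)&(P[:,2]<.135)&(np.hypot(P[:,0]-pc[0],P[:,1]-pc[1])<.012)
    if q.sum():print('pin',q.sum(),P[q].mean(0),P[q].max(0),'tool',r.inv().apply(P[q].mean(0)-o["position"]))
k=(np.hypot(P[:,0]-.4785,P[:,1]-.2545)<.02)&(P[:,2]>.1)&(P[:,2]<.13);print('chaplet',k.sum(),P[k].mean(0) if k.sum() else 0)
go(o,(.4785,.2545,.2183),-20)
E
python3 fit.py w6
```

```text
[ 0.0829 -0.3507 -4.175 ] 0.019752351803422614
ring off (world) 4247 [-0.0006 -0.    ]
ring top plane slopes [ 0.0032 -0.0019  0.0488]
ear 2491 [ 0.0765 -0.0218 -0.0137] [ 0.1058  0.0226 -0.0073] [ 0.0931  0.0003 -0.0113]
hole centre tool xy 1169 0.08433575705731394 0.0004140290846877691 0.07400000000000001 0.106 -0.018 0.018
pin 89 [0.5573 0.2257 0.1242] [0.5625 0.2303 0.1307] tool [ 0.0838 -0.0004  0.1742]
chaplet 0 0
pos [0.4784 0.254  0.2984] yaw -20.03 tilt [-0. -0. -1.]
shift tool [-0.0001 -0.0005  0.0801] twist -0.000
```

View pics/w6.png

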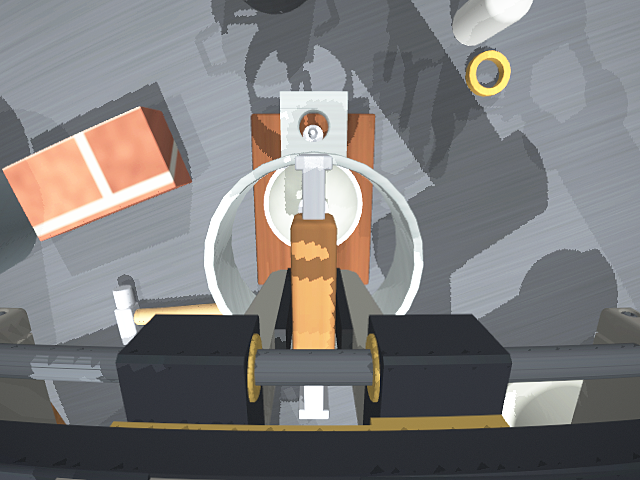

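The view shows the flask level over the drag, with the pin tip visible through the ear hole at (313,130). The fit is within 1 mm. I lower it gently.

Emit:
play_rows(
  motion=[
    [0,-0.0006,0.006,0],
    [0,0,0.012,0],
    [0,0,0.015,0],
    [0,0,0.015,0],
    [0,0,0.013,0],
    [0,0,0.009,0],
    [0,0,0.006,0],
    [0,0,0.004,0],
    [0,0,0,0],
    [0,0,0,0],
    [0,0,0,0],
    [0,0,0,0],
  ],
)

```text
time: 23.5
position: [0.4788, 0.2546, 0.2186]
ee_rot: [0.985, -0.174, 0.0, -0.0]
ft_force: [0.2, 0.9, -4.5]
finger_gap: 0.0199
finger_force: 45.0
```

```bash
python3 fit.py w7
python3 - <<'E'
from h import *
im,d=manip.get_image("scene");save("s2",im,(300,110,440,250),4)
E
```

```text
[ 0.2267  0.8838 -4.4503] 0.01993238928142965
ring off (world) 4230 [-0.0006 -0.    ]
ring top plane slopes [ 0.0036 -0.0016  0.0488]
ear 2499 [ 0.0765 -0.0217 -0.0137] [ 0.1058  0.0226 -0.0071] [ 0.0931  0.0003 -0.0112]
hole centre tool xy 1166 0.0843344768439108 0.0004125214408233294 0.07400000000000001 0.106 -0.018 0.018
pin 154 [0.5573 0.2258 0.1241] [0.5626 0.2304 0.1307] tool [0.0836 0.0003 0.0946]
chaplet 0 0
pos [0.4788 0.2546 0.2186] yaw -20.01 tilt [ 0.0004  0.0001 -1.    ]
shift tool [-0.0002  0.0002  0.0003] twist -0.000
```

View pics/s2.png

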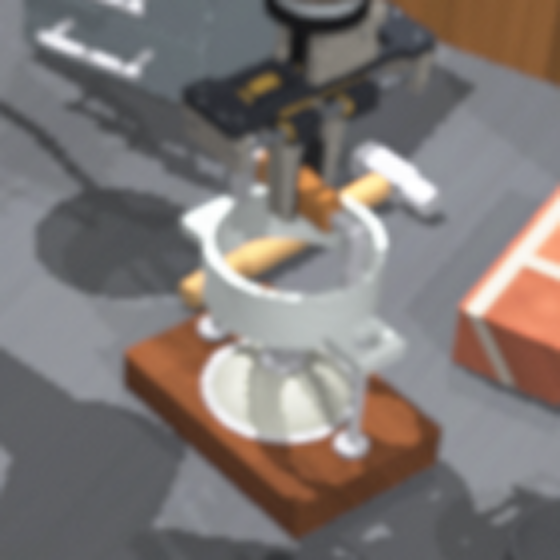

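The scene crop shows the flask level over the core, with the chaplet's flange still sitting on the dome at (285,358) and the pins at (355,400) and (210,325) below the ears. I hand the job in.

```bash
python3 -c "
from cell import manip
print(manip.job_done(), manip.get_obs()['time'])"
```

```text
the job is handed in; nothing more can be done
the job is handed in; nothing more can be done
```

The job is handed in: the chaplet stands balanced on the crown, and the flask is held level above it with both ears in line over the pins, its underside about 10 mm above the tips.

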